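# Find the warped tile by rocking it on the slab

## Robot

A 6-joint arm with a two-finger parallel gripper is mounted at the origin on the work surface. World frame = base frame: x ahead of the robot, y to its left, z up, the work surface at z = 0. Lengths are in m, angles in rad, forces in N, time in s.
With the tool pointing down it reaches from about 0.3 to 0.775 m from the base axis. Payload 14.6 kg.
Tool frame: the origin (TCP) lies between the finger pads; the fingertips stand 25 mm ahead of it and the grasp point (between the pads) lies 6 mm ahead of it; z points along the fingers, y is the line along which they close (so a half turn about z gives the same grasp; the last joint's range is limited). The gripper opens to 94 mm and grips with 3 to 60 N. Pads are 16 mm wide; open, the fingers measure 119 mm over their backs; the gripper's body (75 mm by 177 mm) begins 78 mm behind the grasp point.
Start: joints at [-1.374, 0.3, 1.521, -0, 1.321, -0.067], TCP at [0.143, -0.531, 0.23] pointing down, gripper open.
Joint ranges: [-3.03, 3.03], [-0.79, 2.21], [0.23, 2.52], [-1.04, 4.18], [0, 3.07], [-2.55, 2.55]. Speed limits (rad/s): [2.22, 2.22, 2.57, 3.14, 3.14, 3.14].

## Interface

Orientations are given as a unit quaternion [x, y, z, w].
In Python, from workcell import * gives the robot as it stands. The module is installed in compiled form; this text tells all that it offers.
- The arm moves only by the tool step_arm, never from a script. Its argument "deltas" is a list of rows, each an object with "rotation": the turn, a rotation vector about the tool's x, y, z in degrees, a list of three; "translation": the shift along the tool's x, y, z in cm, a list of three; "hand": the finger opening in cm, from 0 to 9.4. A call has 1 to 8 rows; each row shifts and turns the commanded pose from where the row before left it, along the tool's axes as they then stand; what a row does not reach is not made up. A row lasts 1/8 s, in which the tool goes at most 62.5 mm and 10.7 degrees, less where a joint would pass 70% of its speed; a pose out of reach is approached as far as the arm can. A call with a gripper value outside its range is refused whole. The fingers move at their own pace and stop on an object; "grip_force" is the grip in N (left out, the last holds). Time passes only in rows, so rows that do not move let the fingers close. It gives the time, the measured TCP pose, the force, the opening and the grip force at its end, in the units of the state.
- observe(): the state, without advancing time (a new reading comes with each control period).
- capture(name): name is "side" or "top" or "wrist"; returns the picture (400x640x3 uint8, blue, green, red); there is no depth.
- camera_info(name): a dict with "mtx" (3x3 intrinsics, pixels), "rvec" (rotation vector, rad) and "tvec" (3), from world to camera coordinates, as OpenCV has them. Camera axes: x right, y down, z forward; pixel columns grow to the right and rows downward; lengths in m; the calibration is good to about 2 mm. A picture is of the moment at which its call begins: read the wrist's pose just before it. camera_info takes no time and is no camera call; for the wrist camera it gives the pose at the moment of the call.
- close_job(): hands the job in; it is judged then, once.
The state is a dict: "time_s": time; "q": joint angles; "qvel": joint speeds; "joint_torque": joint torques, N m; "position": TCP position; "tool_rot": TCP orientation; "contact_force": force on the tool from outside, world axes, zero at the start; "ft_torque": the same for the moment, N m; "finger_gap": opening from 0.0 (shut) to 1.0 (fully open); "grasp_force": force on a finger pad.
Only numpy, scipy, OpenCV 4.12 (cv2) and the standard library are available. Lean on these libraries where they do the work, as an engineer would, in place of code of your own. Each camera call takes 0.05 s, during which the arm holds its last target. There are 200 camera calls.

## Task

One of the three clay tiles on the stone slab is warped; find out which by trying to rock the tiles where they lie: gently press a tile's near end (the one towards the robot) down and hold it a moment, then do the same at its far end. Once you have rocked the warped tile both ways like this, pick it up and set it down gently in the empty tray beside the slab, lying lengthwise across the two slats. Leave the two sound tiles in place on the slab and disturb nothing else; the tiles are brittle, so never press hard.

Things in the scene. Friction and masses are not known exactly. Their poses are not given: they have to be found in the camera images.
- tile_a: clay tile 140 long (its x axis, pointing away from the robot within 20 deg) x 64 wide (y) x 10 thick, about 0.2 kg; origin at the middle of its underside. The three tiles look alike; two are flat, one (any) is bowed: only the middle 44 mm of its length touches the slab, its ends curve up almost 4 mm. Left alone it lies level at the same height as the others; see slab for how it gives
- tile_b: clay tile 140 long (its x axis, pointing away from the robot within 20 deg) x 64 wide (y) x 10 thick, about 0.2 kg; origin at the middle of its underside. The three tiles look alike; two are flat, one (any) is bowed: only the middle 44 mm of its length touches the slab, its ends curve up almost 4 mm. Left alone it lies level at the same height as the others; see slab for how it gives
- tile_c: clay tile 140 long (its x axis, pointing away from the robot within 20 deg) x 64 wide (y) x 10 thick, about 0.2 kg; origin at the middle of its underside. The three tiles look alike; two are flat, one (any) is bowed: only the middle 44 mm of its length touches the slab, its ends curve up almost 4 mm. Left alone it lies level at the same height as the others; see slab for how it gives
- slab: fixed stone checking slab, 240 (x) x 410 (y) x 20 thick, on a plywood plinth that puts its underside 4 to 32 above the table; origin at the middle of the stone's underside, its top 20 above that. Hard. Pressed at one end with 1 to 2 N the bowed tile tips about 0.08 rad till that end meets the slab, and falls back level when let go; a flat tile does not give. The tiles crack at 40 N
- tray: the empty shallow plywood reject tray, fixed, outside 180 (x) x 160 (y) x 30 high, walls and floor 5 thick; two wooden slats across it (along y, 12 wide, 6 high on the floor, 108 apart centre to centre) on which a tile lies lengthwise along the tray's x; origin at the middle of its underside. It stands beside the slab, on its left or on its right
- paint_tray: a tray of the same outside size but without slats, on the other side of the slab, fixed, with two paint jars in it: not the reject tray; origin at the middle of its underside
- jar_1: bystander: white lidded paint jar, 52 dia x 65 tall, stands in the paint tray; origin at the middle of its underside
- jar_2: bystander: amber lidded paint jar, 52 dia x 65 tall, stands in the paint tray; origin at the middle of its underside
- glaze_pot: bystander: small clear lidded pot, 36 dia x 35 tall, stands on the far part of the slab; origin at the middle of its underside
- dropper: bystander: slim black dropper bottle, 30 dia x 75 tall, beyond the slab; origin at the middle of its underside
- brush: bystander: paint brush lying on the table beyond the slab
- spatula: bystander: spatula lying on the table beyond the slab
- brush_mug: bystander: white mug (76 dia x 95 tall) with two brushes standing in it up to 190 high, beyond the slab; origin at the middle of its underside
Mind the look-alikes: they are no part of the job. What is shaped like the tray but black is not meant. What is shaped like the tile_c but turquoise is not meant.

How it is judged:
By the outcome, as a careful person would: the job done as asked, in the order asked, and still so for the second after the job is handed in, with the robot touching nothing.
It also fails if it takes over 72 s, if anything falls off the work surface, if the arm or the gripper's body presses on something with over 40 N, if the wrist force passes 120 N, or if a joint passes its speed limit or range.

## Working session

There is one attempt and no reset: what is moved stays moved. The work goes in short steps, Python scripts to look and compute and a tool call to move; the robot and the scene stay as the last step left them, time stands still between calls to the robot, and variables do not carry over. Pictures are saved under pics/ and viewed, at most 10 in all, crops included, and the job is handed in when it is done.

Besides the shell and the picture viewer there is one more tool, called after "Request:" as name([rows], argument=value, ...), one row to a line, values as JSON. step_arm: Moves the arm, as the interface text tells. Its arguments: {"type":"object","properties":{"deltas":{"type":"array"},"grip_force":{"type":"number"}},"required":["deltas"]}

```bash
mkdir -p pics
python3 - <<'E'
from workcell import *
import cv2
s=observe();print(s)
for n in("top","side"):
    cv2.imwrite(f"pics/{n}0.png",capture(n));print(n,camera_info(n))
E
```

```text
{'time_s': 0.0, 'q': array([-1.37359827e+00,  3.00440046e-01,  1.52161936e+00, -1.18189943e-05,
        1.32074166e+00, -6.66084838e-02]), 'qvel': array([-0.00204526,  0.00147508, -0.00072804,  0.00133724, -0.00157568,
       -0.00143994]), 'joint_torque': array([-5.47925611e-04, -5.31816208e+01, -3.52740633e+01,  7.08180713e-02,
        2.44169187e-02, -1.19804149e-04]), 'position': array([ 0.14335538, -0.53071955,  0.22988717]), 'tool_rot': array([ 9.91312996e-01,  1.31522545e-01, -4.51361878e-05, -6.02546350e-04]), 'contact_force': array([0.40352563, 0.65815216, 0.16978226]), 'ft_torque': array([0.05456304, 0.00294287, 0.02830945]), 'grasp_force': 0.0, 'finger_gap': 1.000270462218713}
top {'mtx': array([[445.11209519,   0.        , 319.62854534],
       [  0.        , 445.11209519, 196.89717432],
       [  0.        ,   0.        ,   1.        ]]), 'rvec': array([ 2.18180898, -2.03722606,  0.20281399]), 'tvec': array([-0.10228075,  0.5188937 ,  1.59971997])}
side {'mtx': array([[450.70285513,   0.        , 312.58255859],
       [  0.        , 450.70285513, 201.26690932],
       [  0.        ,   0.        ,   1.        ]]), 'rvec': array([ 0.18782954, -2.80709534,  1.31075471]), 'tvec': array([0.53684891, 0.13963019, 1.26866623])}
```

View pics/top0.png

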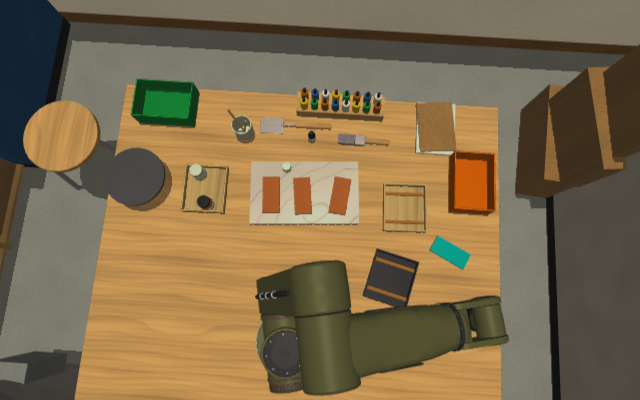

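View pics/side0.png

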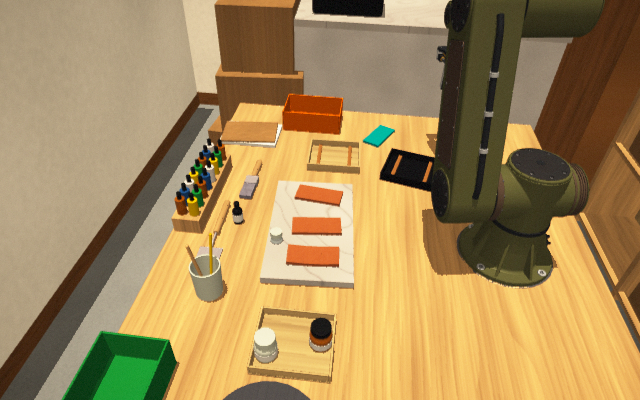

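The top view shows the terracotta tiles at about (271,195), (303,196) and (340,196). The plywood tray with slats is at (404,208). Its look-alikes are the black tray (390,278), the jar tray (205,190) and the turquoise tile (450,252). I choose the plywood tray with slats and the three terracotta tiles, and check them in close crops.

Run:
```python
import cv2
a=cv2.imread("pics/top0.png")[150:240,240:440];cv2.imwrite("pics/tc.png",cv2.resize(a,None,fx=4,fy=4,interpolation=cv2.INTER_CUBIC))
a=cv2.imread("pics/side0.png")[135:285,255:375];cv2.imwrite("pics/sc.png",cv2.resize(a,None,fx=4,fy=4,interpolation=cv2.INTER_CUBIC))
```

```text
(no output)
```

View pics/tc.png

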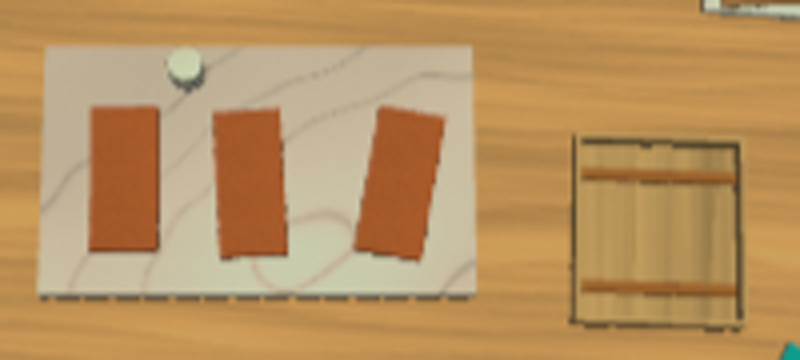

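View pics/sc.png

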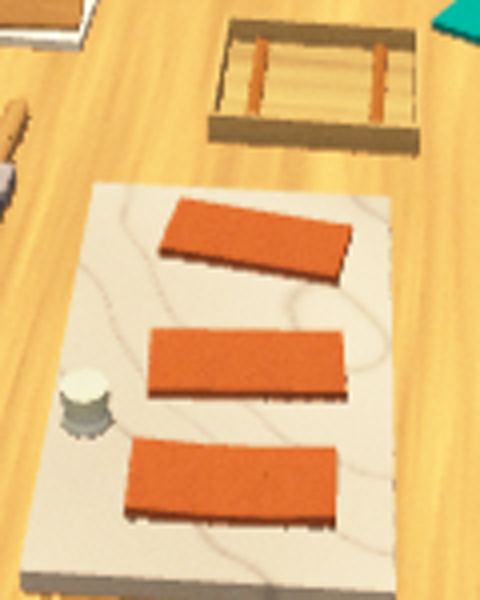

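The crops confirm the choice. There are three terracotta tiles, and the one at y-left (side crop 132..336, 439..517) may be slightly curved. The plywood tray has two orange slats at top-crop y≈177 and 289. Next I triangulate.

```bash
cat > h.py <<'E'
from workcell import *
import numpy as np, cv2
T,S=camera_info("top"),camera_info("side")
def P(c): return np.hstack([cv2.Rodrigues(np.array(c["rvec"]))[0],np.array(c["tvec"]).reshape(3,1)])
def ft(p,o): return (np.array(p,float)+.5)/4-.5+o
def tri(t,s):
    a=cv2.triangulatePoints(T["mtx"]@P(T),S["mtx"]@P(S),ft(t,(240,150)).T,ft(s,(255,135)).T);return (a[:3]/a[3]).T
def onz(px,z,c=T):
    K,M=c["mtx"],P(c);R,t=M[:,:3],M[:,3];o=-R.T@t
    d=(R.T@np.linalg.inv(K)@np.c_[px,np.ones(len(px))].T).T
    return o+d*((z-o[2])/d[:,2])[:,None]
E
python3 - <<'E'
from h import *
np.set_printoptions(precision=4,suppress=True)
D={'T1':([(91,107),(159,107),(157,250),(90,250)],[(126,510),(132,439),(336,448),(334,517)]),
'T2':([(213,112),(279,109),(287,255),(221,258)],[(148,390),(150,330),(344,330),(346,391)]),
'T3':([(379,107),(445,119),(420,260),(355,248)],[(160,247),(182,199),(351,226),(338,277)]),
'slab':([(45,46),(472,46),(476,293),(38,293)],[(22,572),(93,183),(389,197),(395,590)])}
for k,(t,s) in D.items():
    X=tri(t,s);print(k,X[:,2],X.mean(0))
zt=np.mean([tri(*D[k])[:,2].mean() for k in('T1','T2','T3')]);print('ztop',zt)
for k in('T1','T2','T3'):
    X=onz(ft(D[k][0],(240,150)),zt);f=X[:2].mean(0)-X[2:].mean(0);w=X[0]-X[1];print(k,X.mean(0),np.degrees(np.arctan2(f[1],f[0])),np.linalg.norm(f),np.linalg.norm(w))
X=onz(ft(D['slab'][0],(240,150)),zt-.01);print(X,X.mean(0))
X=onz(ft([(573,137),(740,143),(742,327),(572,321)],(240,150)),.03);print(X,X.mean(0))
X=onz(ft([(583,175),(735,179),(735,291),(583,287)],(240,150)),.011);print(X,X.mean(0))
E
```

```text
T1 [0.032  0.0318 0.033  0.0327] [0.5268 0.1183 0.0324]
T2 [0.0297 0.0297 0.0321 0.0297] [0.5307 0.0001 0.0303]
T3 [0.0305 0.0298 0.0306 0.0294] [ 0.5399 -0.1406  0.0301]
slab [0.0209 0.0202 0.021  0.0218] [ 0.547  -0.0056  0.021 ]
ztop 0.030918356844409533
T1 [0.5272 0.1185 0.0309] 4.619453808805069 0.13764467925712895 0.06459186467035542
T2 [0.5305 0.     0.0309] 7.465418842334281 0.1405989762726947 0.0626803164615955
T3 [ 0.5401 -0.1406  0.0309] -6.2093198016393725 0.13762326455355325 0.06355949037304627
[[ 0.6533  0.2077  0.0209]
 [ 0.6812 -0.2021  0.0209]
 [ 0.4421 -0.2182  0.0209]
 [ 0.4142  0.1904  0.0209]] [ 0.5477 -0.0056  0.0209]
[[ 0.5957 -0.3014  0.03  ]
 [ 0.6006 -0.4591  0.03  ]
 [ 0.4259 -0.4647  0.03  ]
 [ 0.4207 -0.3076  0.03  ]] [ 0.5107 -0.3832  0.03  ]
[[ 0.5639 -0.3148  0.011 ]
 [ 0.5698 -0.4593  0.011 ]
 [ 0.4622 -0.4617  0.011 ]
 [ 0.4562 -0.3191  0.011 ]] [ 0.513  -0.3887  0.011 ]
```

Request:
step_arm([
  {"rotation": [0,0,7.55],"translation": [0,0,0],"hand": 0},
  {"rotation": [0,0,7.55],"translation": [0,0,0],"hand": 0},
  {"rotation": [0,0,0],"translation": [2.3,-4.6,0],"hand": 0},
  {"rotation": [0,0,0],"translation": [2.3,-4.6,0],"hand": 0},
  {"rotation": [0,0,0],"translation": [2.3,-4.6,0],"hand": 0},
  {"rotation": [0,0,0],"translation": [2.3,-4.6,0],"hand": 0},
  {"rotation": [0,0,0],"translation": [2.3,-4.6,0],"hand": 0},
  {"rotation": [0,0,0],"translation": [2.3,-4.6,0],"hand": 0},
], grip_force=10)

```text
time_s: 1.1
position: [0.2817, -0.2533, 0.2304]
tool_rot: [1.0, -0.0, -0.0, -0.0]
contact_force: [0.2, -0.3, 0.2]
finger_gap: 0.185
grasp_force: 0.0
```

Request:
step_arm([
  {"rotation": [0,0,0],"translation": [2.3,-4.6,0],"hand": 0},
  {"rotation": [0,0,0],"translation": [2.3,-4.6,0],"hand": 0},
  {"rotation": [0,0,0],"translation": [2.3,-4.6,2],"hand": 0},
  {"rotation": [0,0,0],"translation": [2.3,-4.6,3],"hand": 0},
  {"rotation": [0,0,0],"translation": [2.3,-4.6,3],"hand": 0},
  {"rotation": [0,0,0],"translation": [2.3,-4.6,3],"hand": 0},
  {"rotation": [0,0,0],"translation": [0,0,0],"hand": 0},
  {"rotation": [0,0,0],"translation": [0,0,0],"hand": 0},
])

```text
time_s: 2.1
position: [0.4191, 0.0208, 0.1206]
tool_rot: [1.0, 0.0, -0.0, 0.0]
contact_force: [0.2, -0.2, 1.0]
finger_gap: 0.005
grasp_force: 0.0
```

Request:
step_arm([
  {"rotation": [0,0,0],"translation": [2.4,-4.65,0],"hand": 0},
  {"rotation": [0,0,0],"translation": [2.4,-4.65,0],"hand": 0},
  {"rotation": [0,0,0],"translation": [0,0,2],"hand": 0},
  {"rotation": [0,0,0],"translation": [0,0,2],"hand": 0},
  {"rotation": [0,0,0],"translation": [0,0,1],"hand": 0},
  {"rotation": [0,0,0],"translation": [0,0,0],"hand": 0},
  {"rotation": [0,0,0],"translation": [0,0,0],"hand": 0},
  {"rotation": [0,0,0],"translation": [0,0,0],"hand": 0},
])

```text
time_s: 3.1
position: [0.4676, 0.114, 0.0711]
tool_rot: [1.0, 0.0, 0.001, -0.0]
contact_force: [-1.0, 0.0, 0.7]
finger_gap: 0.007
grasp_force: 0.0
```

Run:
```python
from h import *
a=capture("side")[150:290,250:380];b=capture("wrist")
a=cv2.resize(a,(371,400));cv2.imwrite("pics/w1.png",cv2.resize(np.hstack([a,b]),(800,316)))
print(observe()["position"],observe()["contact_force"])
```

```text
[0.46741687 0.11410433 0.07085289] [-0.46287647 -0.37119298 -1.14638256]
```

View pics/w1.png

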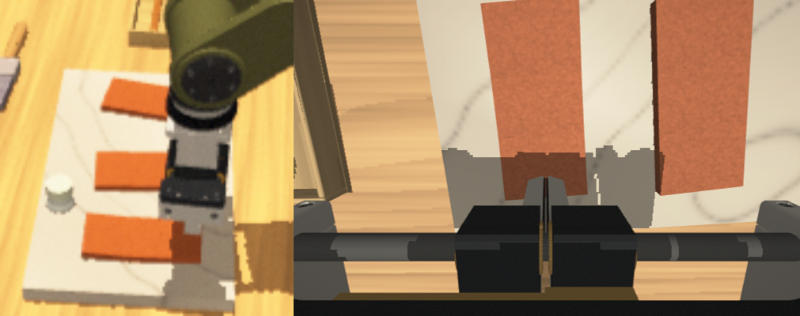

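The pictures show the closed fingertips (545,180) over the near end of the left tile, so I press slowly.

Request:
step_arm([
  {"rotation": [0,0,0],"translation": [0,0,0.4],"hand": 0},
  {"rotation": [0,0,0],"translation": [0,0,0.3],"hand": 0},
  {"rotation": [0,0,0],"translation": [0,0,0],"hand": 0},
  {"rotation": [0,0,0],"translation": [0,0,0],"hand": 0},
])

```text
time_s: 3.7
position: [0.4672, 0.1141, 0.0635]
tool_rot: [1.0, 0.0, -0.0, 0.0]
contact_force: [-0.2, 0.2, 1.0]
finger_gap: 0.002
grasp_force: 0.4
```

Request:
step_arm([
  {"rotation": [0,0,0],"translation": [0,0,0.1],"hand": 0},
  {"rotation": [0,0,0],"translation": [0,0,0.0],"hand": 0},
  {"rotation": [0,0,0],"translation": [0,0,0],"hand": 0},
])

```text
time_s: 4.08
position: [0.4673, 0.1141, 0.0625]
tool_rot: [1.0, 0.0, 0.0, -0.0]
contact_force: [-0.2, 0.1, 1.0]
finger_gap: 0.005
grasp_force: 0.5
```

Request:
step_arm([
  {"rotation": [0,0,0],"translation": [0,0,0.1],"hand": 0},
  {"rotation": [0,0,0],"translation": [0,0,0.0],"hand": 0},
  {"rotation": [0,0,0],"translation": [0,0,0],"hand": 0},
])

```text
time_s: 4.45
position: [0.4672, 0.1141, 0.0614]
tool_rot: [1.0, 0.0, -0.0, 0.0]
contact_force: [-1.0, 0.5, 0.9]
finger_gap: 0.006
grasp_force: 0.5
```

Request:
step_arm([
  {"rotation": [0,0,0],"translation": [0,0,0.1],"hand": 0},
  {"rotation": [0,0,0],"translation": [0,0,0.0],"hand": 0},
  {"rotation": [0,0,0],"translation": [0,0,0],"hand": 0},
])

```text
time_s: 4.82
position: [0.4672, 0.1141, 0.0604]
tool_rot: [1.0, 0.0, -0.0, 0.0]
contact_force: [0.2, 0.3, 0.4]
finger_gap: 0.005
grasp_force: 0.5
```

Request:
step_arm([
  {"rotation": [0,0,0],"translation": [0,0,0.05],"hand": 0},
  {"rotation": [0,0,0],"translation": [0,0,0.0],"hand": 0},
  {"rotation": [0,0,0],"translation": [0,0,0],"hand": 0},
])

```text
time_s: 5.2
position: [0.4673, 0.1141, 0.0602]
tool_rot: [1.0, 0.0, 0.0, 0.0]
contact_force: [-3.0, -0.1, 5.4]
finger_gap: 0.002
grasp_force: 2.7
```

Request:
step_arm([
  {"rotation": [0,0,0],"translation": [0,0,0.05],"hand": 0},
  {"rotation": [0,0,0],"translation": [0,0,0.0],"hand": 0},
  {"rotation": [0,0,0],"translation": [0,0,0],"hand": 0},
])

```text
time_s: 5.58
position: [0.4673, 0.1141, 0.0601]
tool_rot: [1.0, 0.0, 0.0, -0.0]
contact_force: [-5.7, -1.4, 13.0]
finger_gap: 0.006
grasp_force: 6.3
```

Request:
step_arm([
  {"rotation": [0,0,0],"translation": [0,0,-0.06],"hand": 0},
  {"rotation": [0,0,0],"translation": [0,0,0],"hand": 0},
  {"rotation": [0,0,0],"translation": [0,0,0],"hand": 0},
])

```text
time_s: 5.95
position: [0.4673, 0.1141, 0.0602]
tool_rot: [1.0, 0.0, 0.0, -0.0]
contact_force: [-2.5, -0.3, 5.3]
finger_gap: 0.004
grasp_force: 2.8
```

Run:
```python
from h import *
c=capture("side");a=cv2.imread("pics/side0.png")
f=lambda i:cv2.resize(i[235:275,280:350],None,fx=5.7,fy=5.7,interpolation=cv2.INTER_CUBIC)
cv2.imwrite("pics/p1.png",np.vstack([f(a),f(c)]))
```

```text
(no output)
```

View pics/p1.png

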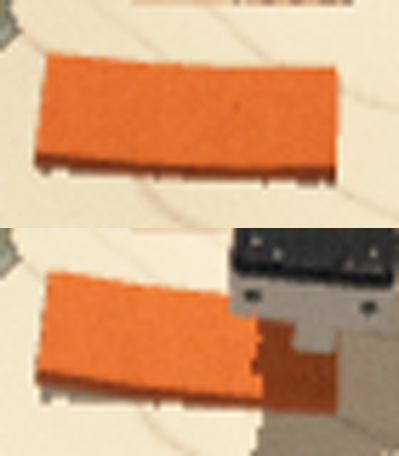

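The lower half shows the far end of this tile lifted, with its bottom at y≈152 against 165 before and a shadow gap beneath. So it tipped, and the left tile is the warped one. I release it and do the far end.

Request:
step_arm([
  {"rotation": [0,0,0],"translation": [0,0,-0.2],"hand": 0},
  {"rotation": [0,0,0],"translation": [0,0,-0.2],"hand": 0},
  {"rotation": [0,0,0],"translation": [0,0,-0.2],"hand": 0},
  {"rotation": [0,0,0],"translation": [0,0,-0.4],"hand": 0},
  {"rotation": [0,0,0],"translation": [0,0,-1],"hand": 0},
  {"rotation": [0,0,0],"translation": [0,0,-1],"hand": 0},
  {"rotation": [0,0,0],"translation": [4,-0.3,0],"hand": 0},
  {"rotation": [0,0,0],"translation": [4,-0.3,0],"hand": 0},
])

```text
time_s: 7.0
position: [0.5486, 0.1203, 0.0912]
tool_rot: [1.0, 0.0, 0.001, -0.0]
contact_force: [0.4, -0.3, 0.0]
finger_gap: 0.005
grasp_force: 0.0
```

Request:
step_arm([
  {"rotation": [0,0,0],"translation": [4,-0.3,0],"hand": 0},
  {"rotation": [0,0,0],"translation": [0,0,0.8],"hand": 0},
  {"rotation": [0,0,0],"translation": [0,0,0.8],"hand": 0},
  {"rotation": [0,0,0],"translation": [0,0,0.4],"hand": 0},
  {"rotation": [0,0,0],"translation": [0,0,0],"hand": 0},
  {"rotation": [0,0,0],"translation": [0,0,0],"hand": 0},
])

```text
time_s: 7.75
position: [0.5872, 0.1232, 0.0705]
tool_rot: [1.0, 0.0, 0.0, -0.0]
contact_force: [0.1, 0.0, -0.5]
finger_gap: 0.006
grasp_force: 0.0
```

Request:
step_arm([
  {"rotation": [0,0,0],"translation": [0,0,0.1],"hand": 0},
  {"rotation": [0,0,0],"translation": [0,0,0.1],"hand": 0},
  {"rotation": [0,0,0],"translation": [0,0,0.1],"hand": 0},
  {"rotation": [0,0,0],"translation": [0,0,0.1],"hand": 0},
  {"rotation": [0,0,0],"translation": [0,0,0.1],"hand": 0},
  {"rotation": [0,0,0],"translation": [0,0,0],"hand": 0},
  {"rotation": [0,0,0],"translation": [0,0,0],"hand": 0},
])

```text
time_s: 8.62
position: [0.5872, 0.1231, 0.065]
tool_rot: [1.0, 0.0, -0.0, 0.0]
contact_force: [-0.2, 0.6, 0.0]
finger_gap: 0.004
grasp_force: 0.0
```

Request:
step_arm([
  {"rotation": [0,0,0],"translation": [0,0,0.1],"hand": 0},
  {"rotation": [0,0,0],"translation": [0,0,0.1],"hand": 0},
  {"rotation": [0,0,0],"translation": [0,0,0.1],"hand": 0},
  {"rotation": [0,0,0],"translation": [0,0,0.1],"hand": 0},
  {"rotation": [0,0,0],"translation": [0,0,0],"hand": 0},
  {"rotation": [0,0,0],"translation": [0,0,0],"hand": 0},
])

```text
time_s: 9.38
position: [0.5872, 0.1231, 0.061]
tool_rot: [1.0, 0.0, -0.0, 0.0]
contact_force: [0.8, -0.0, 1.5]
finger_gap: 0.004
grasp_force: 0.4
```

Request:
step_arm([
  {"rotation": [0,0,0],"translation": [0,0,0.05],"hand": 0},
  {"rotation": [0,0,0],"translation": [0,0,0],"hand": 0},
  {"rotation": [0,0,0],"translation": [0,0,0],"hand": 0},
])

```text
time_s: 9.75
position: [0.5873, 0.1232, 0.0606]
tool_rot: [1.0, 0.0, 0.0, 0.0]
contact_force: [0.6, -0.4, 1.2]
finger_gap: 0.005
grasp_force: 0.5
```

Request:
step_arm([
  {"rotation": [0,0,0],"translation": [0,0,0.05],"hand": 0},
  {"rotation": [0,0,0],"translation": [0,0,0],"hand": 0},
  {"rotation": [0,0,0],"translation": [0,0,0],"hand": 0},
])

```text
time_s: 10.12
position: [0.5873, 0.1232, 0.0602]
tool_rot: [1.0, 0.0, 0.0, -0.0]
contact_force: [0.3, -1.3, 4.1]
finger_gap: 0.005
grasp_force: 2.2
```

Request:
step_arm([
  {"rotation": [0,0,0],"translation": [0,0,0.03],"hand": 0},
  {"rotation": [0,0,0],"translation": [0,0,0],"hand": 0},
  {"rotation": [0,0,0],"translation": [0,0,0],"hand": 0},
])

```text
time_s: 10.5
position: [0.5874, 0.1232, 0.0602]
tool_rot: [1.0, 0.0, 0.0, -0.0]
contact_force: [-1.7, 0.5, 7.6]
finger_gap: 0.006
grasp_force: 3.8
```

Request:
step_arm([
  {"rotation": [0,0,0],"translation": [0,0,0],"hand": 0},
  {"rotation": [0,0,0],"translation": [0,0,0],"hand": 0},
  {"rotation": [0,0,0],"translation": [0,0,-0.2],"hand": 0},
  {"rotation": [0,0,0],"translation": [0,0,-0.2],"hand": 0},
  {"rotation": [0,0,0],"translation": [0,0,-0.2],"hand": 0},
  {"rotation": [0,0,0],"translation": [0,0,-0.4],"hand": 0},
  {"rotation": [0,0,0],"translation": [0,0,-1],"hand": 0},
  {"rotation": [0,0,0],"translation": [0,0,-2],"hand": 0},
])

```text
time_s: 11.5
position: [0.587, 0.1231, 0.1001]
tool_rot: [1.0, 0.0, -0.0, 0.0]
contact_force: [1.0, -0.5, -0.9]
finger_gap: 0.007
grasp_force: 0.0
```

Request:
step_arm([
  {"rotation": [0,0,0],"translation": [-3,0.2,0],"hand": 9.0},
  {"rotation": [0,0,0],"translation": [-3,0.2,0],"hand": 9.0},
  {"rotation": [0,0,-4.6],"translation": [0,0,0],"hand": 9.0},
  {"rotation": [0,0,0],"translation": [0,0,0],"hand": 9.0},
  {"rotation": [0,0,0],"translation": [0,0,0],"hand": 9.0},
  {"rotation": [0,0,0],"translation": [0,0,0],"hand": 9.0},
])

```text
time_s: 12.25
position: [0.5274, 0.1191, 0.0997]
tool_rot: [0.999, 0.04, -0.0, -0.0]
contact_force: [-0.8, -0.1, 0.2]
finger_gap: 0.607
grasp_force: 0.0
```

Run:
```python
from h import *
o=observe();print(o["position"],o["finger_gap"])
W=camera_info("wrist")
b=capture("wrist")
# finger tips projected to slab level
M=P(W);Rt=cv2.Rodrigues(np.array(W["rvec"]))[0]
p=o["position"]
y=np.radians(4.6);ax=np.array([np.cos(y),np.sin(y),0]);ay=np.array([-ax[1],ax[0],0])
for sx,sy in((-.07,-.032),(-.07,.032),(.07,.032),(.07,-.032)):
    q=np.array([p[0],p[1],.036])+sx*ax+sy*ay
    uv=cv2.projectPoints(q,np.array(W["rvec"]),np.array(W["tvec"]),W["mtx"],None)[0].ravel()
    print(uv);cv2.circle(b,tuple(int(v) for v in uv),3,(255,0,0),-1) if abs(uv).max()<900 else 0
cv2.imwrite("pics/g1.png",b)
```

```text
[0.52739206 0.11912868 0.09974781] 0.6066418822742279
[359.61372494 309.29469777]
[273.89349259 309.2284934 ]
[267.17738176 116.13553428]
[366.33618973 116.24702245]
```

View pics/g1.png

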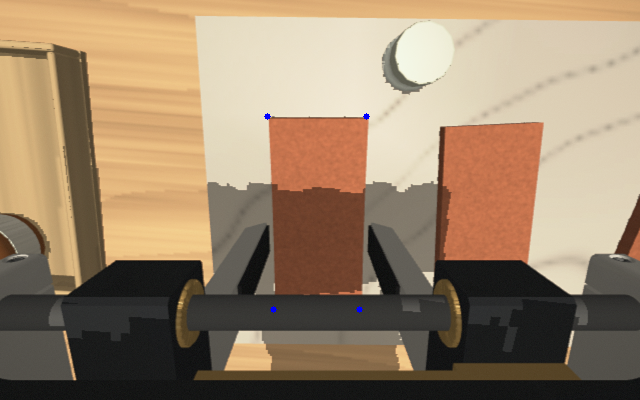

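The predicted corners coincide with the tile's far edge at (268..367,117), so the tile is centred between the fingers. I wait for them to open, then descend and grip.

Request:
step_arm([
  {"rotation": [0,0,0],"translation": [0,-0.05,0],"hand": 9.0},
  {"rotation": [0,0,0],"translation": [0,0,0],"hand": 9.0},
  {"rotation": [0,0,0],"translation": [0,0,0],"hand": 9.0},
  {"rotation": [0,0,0],"translation": [0,0,0],"hand": 9.0},
  {"rotation": [0,0,0],"translation": [0,0,1],"hand": 9.0},
  {"rotation": [0,0,0],"translation": [0,0,1],"hand": 9.0},
  {"rotation": [0,0,0],"translation": [0,0,0.5],"hand": 9.0},
])

```text
time_s: 13.18
position: [0.5268, 0.1196, 0.0737]
tool_rot: [0.999, 0.04, -0.001, 0.0]
contact_force: [0.7, -0.1, 0.2]
finger_gap: 0.955
grasp_force: 0.0
```

Request:
step_arm([
  {"rotation": [0,0,0],"translation": [0,0,1],"hand": 9.0},
  {"rotation": [0,0,0],"translation": [0,0,0.7],"hand": 9.0},
  {"rotation": [0,0,0],"translation": [0,0,0.3],"hand": 9.0},
  {"rotation": [0,0,0],"translation": [0,0,0.2],"hand": 9.0},
  {"rotation": [0,0,0],"translation": [0,0,0],"hand": 9.0},
])

```text
time_s: 13.8
position: [0.5273, 0.1197, 0.0528]
tool_rot: [0.999, 0.04, 0.0, -0.0]
contact_force: [-0.1, -0.5, -0.5]
finger_gap: 0.956
grasp_force: 0.0
```

Request:
step_arm([
  {"rotation": [0,0,0],"translation": [0,0,0],"hand": 6.9},
  {"rotation": [0,0,0],"translation": [0,0,0],"hand": 6.9},
  {"rotation": [0,0,0],"translation": [0,0,0],"hand": 6.6},
  {"rotation": [0,0,0],"translation": [0,0,0],"hand": 6.4},
  {"rotation": [0,0,0],"translation": [0,0,0],"hand": 6.0},
  {"rotation": [0,0,0],"translation": [0,0,0],"hand": 6.0},
  {"rotation": [0,0,0],"translation": [0,0,0],"hand": 6.0},
], grip_force=15)

```text
time_s: 14.68
position: [0.5273, 0.1196, 0.0528]
tool_rot: [0.999, 0.04, 0.0, 0.0]
contact_force: [0.1, -0.9, 1.7]
finger_gap: 0.679
grasp_force: 15.0
```

Request:
step_arm([
  {"rotation": [0,0,0],"translation": [0,0,-0.3],"hand": 6.0},
  {"rotation": [0,0,0],"translation": [0,0,-0.7],"hand": 6.0},
  {"rotation": [0,0,0],"translation": [0,0,-2],"hand": 6.0},
  {"rotation": [0,0,0],"translation": [0,0,-3],"hand": 6.0},
  {"rotation": [0,0,0],"translation": [0,0,-3],"hand": 6.0},
  {"rotation": [0,0,2.6],"translation": [0,0,-1],"hand": 6.0},
  {"rotation": [0,0,0],"translation": [-0.1,2,0],"hand": 6.0},
  {"rotation": [0,0,0],"translation": [-0.2,3.5,0],"hand": 6.0},
])

```text
time_s: 15.68
position: [0.5257, 0.0637, 0.1524]
tool_rot: [1.0, 0.019, -0.0, 0.0]
contact_force: [-0.0, 0.2, -1.1]
finger_gap: 0.678
grasp_force: 15.0
```

Request:
step_arm([
  {"rotation": [0,0,0],"translation": [-0.3,4.5,0],"hand": 6.0},
  {"rotation": [0,0,0],"translation": [-0.3,4.5,0],"hand": 6.0},
  {"rotation": [0,0,0],"translation": [-0.3,4.5,0],"hand": 6.0},
  {"rotation": [0,0,0],"translation": [-0.3,4.5,0],"hand": 6.0},
  {"rotation": [0,0,0],"translation": [-0.3,4.5,0],"hand": 6.0},
  {"rotation": [0,0,0],"translation": [-0.3,4.5,0],"hand": 6.0},
  {"rotation": [0,0,0],"translation": [-0.3,4.5,0],"hand": 6.0},
  {"rotation": [0,0,0],"translation": [-0.3,4.5,0],"hand": 6.0},
])

```text
time_s: 16.68
position: [0.5136, -0.2982, 0.1522]
tool_rot: [1.0, 0.018, -0.0, -0.0]
contact_force: [0.4, 0.2, -1.5]
finger_gap: 0.679
grasp_force: 15.0
```

Request:
step_arm([
  {"rotation": [0,0,0],"translation": [-0.3,4.5,0],"hand": 6.0},
  {"rotation": [0,0,0],"translation": [-0.3,3,0],"hand": 6.0},
  {"rotation": [0,0,0],"translation": [0,1.3,0],"hand": 6.0},
  {"rotation": [0,0,0],"translation": [0,0,0],"hand": 6.0},
  {"rotation": [0,0,0],"translation": [0,0,0],"hand": 6.0},
])

```text
time_s: 17.3
position: [0.512, -0.3832, 0.1527]
tool_rot: [1.0, 0.018, -0.0, -0.0]
contact_force: [0.1, 0.7, -1.3]
finger_gap: 0.676
grasp_force: 15.0
```

Run:
```python
from h import *
o=observe();print(o["position"],o["tool_rot"],o["finger_gap"],o["grasp_force"])
c=capture("side")[80:230,255:455];w=capture("wrist")
cv2.imwrite("pics/t1.png",cv2.resize(np.hstack([cv2.resize(c,(533,400)),w]),(800,273)))
```

```text
[ 0.51202599 -0.38324164  0.15267112] [ 9.99836133e-01  1.81012852e-02 -1.04841557e-04 -1.98674992e-04] 0.6759021519793287 14.999779164791107
```

View pics/t1.png

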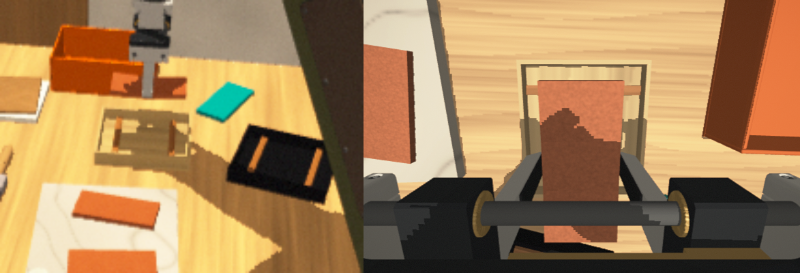

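The side view shows the tile held level over the reject tray. In the wrist view the tile (540..620) is centred between the tray walls (520..650), so I lower it.

Request:
step_arm([
  {"rotation": [0,0,0],"translation": [0,0,2],"hand": 6.0},
  {"rotation": [0,0,0],"translation": [0,0,3],"hand": 6.0},
  {"rotation": [0,0,0],"translation": [0,0,3],"hand": 6.0},
  {"rotation": [0,0,0],"translation": [0,0,1.5],"hand": 6.0},
  {"rotation": [0,0,0],"translation": [0,0,0.9],"hand": 6.0},
  {"rotation": [0,0,0],"translation": [0,0,0.4],"hand": 6.0},
  {"rotation": [0,0,0],"translation": [0,0,0],"hand": 6.0},
  {"rotation": [0,0,0],"translation": [0,0,0],"hand": 6.0},
])

```text
time_s: 18.4
position: [0.5122, -0.3844, 0.0455]
tool_rot: [1.0, 0.018, 0.0, 0.0]
contact_force: [-0.5, 0.6, -1.5]
finger_gap: 0.681
grasp_force: 15.0
```

Request:
step_arm([
  {"rotation": [0,0,0],"translation": [0,0,0.1],"hand": 6.0},
  {"rotation": [0,0,0],"translation": [0,0,0.1],"hand": 6.0},
  {"rotation": [0,0,0],"translation": [0,0,0],"hand": 6.0},
  {"rotation": [0,0,0],"translation": [0,0,0],"hand": 6.0},
])

```text
time_s: 18.9
position: [0.5119, -0.3842, 0.0427]
tool_rot: [1.0, 0.018, -0.0, -0.0]
contact_force: [-0.3, -0.5, -1.7]
finger_gap: 0.68
grasp_force: 15.0
```

Request:
step_arm([
  {"rotation": [0,0,0],"translation": [0,0,0.1],"hand": 6.0},
  {"rotation": [0,0,0],"translation": [0,0,0],"hand": 6.0},
  {"rotation": [0,0,0],"translation": [0,0,0],"hand": 6.0},
])

```text
time_s: 19.27
position: [0.5119, -0.3842, 0.0417]
tool_rot: [1.0, 0.018, -0.0, -0.0]
contact_force: [0.5, 0.5, -1.1]
finger_gap: 0.677
grasp_force: 15.0
```

Request:
step_arm([
  {"rotation": [0,0,0],"translation": [0,0,0.1],"hand": 6.0},
  {"rotation": [0,0,0],"translation": [0,0,0.1],"hand": 6.0},
  {"rotation": [0,0,0],"translation": [0,0,0],"hand": 6.0},
  {"rotation": [0,0,0],"translation": [0,0,0],"hand": 6.0},
])

```text
time_s: 19.77
position: [0.5119, -0.3843, 0.0398]
tool_rot: [1.0, 0.018, 0.0, 0.0]
contact_force: [0.4, 0.1, -1.8]
finger_gap: 0.679
grasp_force: 15.0
```

Request:
step_arm([
  {"rotation": [0,0,0],"translation": [0,0,0.1],"hand": 6.0},
  {"rotation": [0,0,0],"translation": [0,0,0],"hand": 6.0},
  {"rotation": [0,0,0],"translation": [0,0,0],"hand": 6.0},
])

```text
time_s: 20.15
position: [0.5119, -0.3842, 0.0387]
tool_rot: [1.0, 0.018, -0.0, -0.0]
contact_force: [-0.7, 0.7, -2.1]
finger_gap: 0.674
grasp_force: 15.0
```

Request:
step_arm([
  {"rotation": [0,0,0],"translation": [0,0,0.1],"hand": 6.0},
  {"rotation": [0,0,0],"translation": [0,0,0],"hand": 6.0},
  {"rotation": [0,0,0],"translation": [0,0,0],"hand": 6.0},
])

```text
time_s: 20.52
position: [0.5119, -0.3842, 0.0377]
tool_rot: [1.0, 0.018, -0.0, -0.0]
contact_force: [-0.4, 0.5, -1.5]
finger_gap: 0.679
grasp_force: 15.0
```

Request:
step_arm([
  {"rotation": [0,0,0],"translation": [0,0,0.08],"hand": 6.0},
  {"rotation": [0,0,0],"translation": [0,0,0],"hand": 6.0},
  {"rotation": [0,0,0],"translation": [0,0,0],"hand": 6.0},
])

```text
time_s: 20.9
position: [0.5119, -0.3842, 0.037]
tool_rot: [1.0, 0.018, 0.0, 0.0]
contact_force: [-1.4, 0.3, -1.7]
finger_gap: 0.681
grasp_force: 15.0
```

Request:
step_arm([
  {"rotation": [0,0,0],"translation": [0,0,0.05],"hand": 6.0},
  {"rotation": [0,0,0],"translation": [0,0,0],"hand": 6.0},
  {"rotation": [0,0,0],"translation": [0,0,0],"hand": 6.0},
])

```text
time_s: 21.28
position: [0.512, -0.3843, 0.0367]
tool_rot: [1.0, 0.018, 0.0, 0.0]
contact_force: [-1.2, 1.7, 4.9]
finger_gap: 0.676
grasp_force: 15.0
```

Contact is made, so I release gently and retreat.

Request:
step_arm([
  {"rotation": [0,0,0],"translation": [0,0,-0.03],"hand": 6.0},
  {"rotation": [0,0,0],"translation": [0,0,0],"hand": 6.6},
  {"rotation": [0,0,0],"translation": [0,0,0],"hand": 7.2},
  {"rotation": [0,0,0],"translation": [0,0,0],"hand": 8.4},
  {"rotation": [0,0,0],"translation": [0,0,0],"hand": 8.4},
  {"rotation": [0,0,0],"translation": [0,0,0],"hand": 8.4},
  {"rotation": [0,0,0],"translation": [0,0,0],"hand": 8.4},
])

```text
time_s: 22.15
position: [0.5119, -0.3842, 0.0368]
tool_rot: [1.0, 0.018, 0.0, -0.0]
contact_force: [-0.0, 0.9, -0.2]
finger_gap: 0.89
grasp_force: 0.0
```

Request:
step_arm([
  {"rotation": [0,0,0],"translation": [0,0,-0.5],"hand": 8.4},
  {"rotation": [0,0,0],"translation": [0,0,-1],"hand": 8.4},
  {"rotation": [0,0,0],"translation": [0,0,-3],"hand": 8.4},
  {"rotation": [0,0,0],"translation": [0,0,-4],"hand": 8.4},
  {"rotation": [0,0,0],"translation": [0,0,-5],"hand": 8.4},
  {"rotation": [0,0,0],"translation": [0,0,-3],"hand": 8.4},
  {"rotation": [0,0,0],"translation": [0,0,0],"hand": 8.4},
  {"rotation": [0,0,0],"translation": [0,0,0],"hand": 8.4},
])

```text
time_s: 23.15
position: [0.5116, -0.384, 0.201]
tool_rot: [1.0, 0.018, -0.0, -0.0]
contact_force: [-0.0, 0.6, 0.5]
finger_gap: 0.895
grasp_force: 0.0
```

Run:
```python
from h import *
c=capture("side")[120:290,255:375];w=capture("wrist")
cv2.imwrite("pics/f1.png",cv2.resize(np.hstack([cv2.resize(c,(282,400)),w]),(800,347)))
```

```text
(no output)
```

View pics/f1.png

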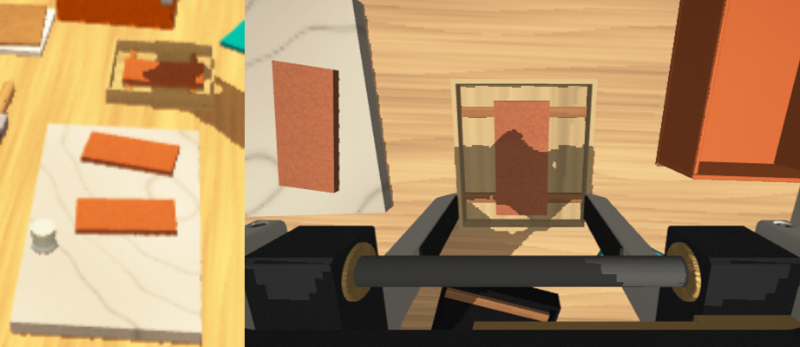

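The tile lies centred in the tray (495..548, 100..215) across both slats (y 110 and 197). The two sound tiles are still in place on the slab.

```bash
python3 -c "
from workcell import *
print(close_job())"
```

```text
the job is handed in; nothing more can be done
None
```

The leftmost tile was the warped one: I rocked it at its near end and then its far end (peak press 13 N), set it in the reject tray across both slats, left the other two tiles unpressed in place, and handed the job in at about 23 s.

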